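# Check-weigh a carton

## Robot

A 7-joint arm with a two-finger parallel gripper is mounted at the origin on the work surface. World frame = base frame: x ahead of the robot, y to its left, z up, the work surface at z = 0. Lengths are in m, angles in rad, forces in N, time in s.
With the tool pointing down it reaches from about 0.425 to 1.025 m from the base axis. Payload 9.4 kg.
Tool frame: the origin (TCP) lies at the very end of the fingers, on their centre line; the grasp point (between the pads) lies 19 mm behind it; z points along the fingers, x is the direction in which the jaws open and shut, and the axes are right-handed (so a half turn about z gives the same grasp; the last joint's range is limited). The gripper opens to 93 mm and grips with 3 to 60 N. Pads are 15 mm wide; open, the fingers measure 128 mm over their backs; the gripper's body (75 mm by 188 mm) begins 65 mm behind the grasp point.
Start: joints at [-0.077, 0.599, -0.003, 1.599, 0.002, 0.943, -0.08], TCP at [0.725, -0, 0.219] pointing down, gripper open.
Joint ranges: [-2.57, 2.57], [-0.35, 1.97], [-1.29, 1.29], [0.11, 2.56], [-1.05, 4.19], [0.11, 1.86], [-2.63, 2.63]. Speed limits (rad/s): [2.22, 2.22, 3.01, 3.01, 3.14, 3.14, 3.14].

## Interface

Orientations are given as a rotation vector (axis times angle).
In Python, from workcell import get_obs, camera, camera_info, hand_in gives the robot as it stands. The module is installed in compiled form; this text tells all that it offers.
- The arm moves only by the tool step_arm, never from a script. Its arguments are lists of equal length, an entry for each row: "offset": the shift along the world's x, y, z in m, a list of three; "delta_rot": the turn, a rotation vector about the world's x, y, z in rad, a list of three; "claw": the opening, from 0 (shut) to 1 (fully open). In form: {"offset": [[dx, dy, dz], ...], "delta_rot": [[rx, ry, rz], ...], "claw": [claw, ...]}. A call has 1 to 12 rows; each row is the pose to reach, as a shift and turn from the pose commanded when the call began; what a row does not reach only later rows make up. A row lasts 1/12 s, in which the tool goes at most 41.7 mm and 7.16 degrees, less where a joint would pass 70% of its speed; a pose out of reach is approached as far as the arm can. A call with a gripper value outside its range is refused whole. The fingers move at their own pace and stop on an object; "force" is the grip in N (left out, the last holds). Time passes only in rows, so rows that repeat a pose let the fingers close. It gives the time, the measured TCP pose, the force and the opening at its end, in the units of the state.
- get_obs(): the state, without advancing time (a new reading comes with each control period).
- camera(name): name is "scene" or "side" or "wrist"; returns the picture (400x640x3 uint8, red, green, blue); there is no depth.
- camera_info(name): a dict with "fx", "fy", "cx", "cy" (pixels), "rvec" (rotation vector, rad) and "tvec" (3), from world to camera coordinates, as OpenCV has them; the wrist camera has in their place "hand_eye" (4x4, takes a point from camera to tool coordinates, whose origin is the TCP and whose axes are the tool frame's). Camera axes: x right, y down, z forward; pixel columns grow to the right and rows downward; lengths in m; the calibration is good to about 2 mm. A picture is of the moment at which its call begins: read the wrist's pose just before it. camera_info takes no time and is no camera call.
- hand_in(): hands the job in, once; it reports no verdict.
The state is a dict: "time": time; "q": joint angles; "dq": joint speeds; "tau": joint torques, N m; "position": TCP position; "tcp_rot": TCP orientation; "contact_force": force on the tool from outside, world axes, zero at the start; "ft_torque": the same for the moment, N m; "opening": opening from 0.0 (shut) to 1.0 (fully open).
Only numpy, scipy, OpenCV 4.12 (cv2) and the standard library are available. Lean on these libraries where they do the work, as an engineer would, in place of code of your own. Each camera call takes 0.05 s, during which the arm holds its last target.

## Task

With the fingertips, gently push the filled carton along the white infeed plate and down the lane between the two guide rails onto the balance's weighing pan, until all of it stands on the pan and no part is left on the plate; only slide it, never lift or tip it, and let neither the carton nor the robot touch the rails, because they are screwed to the balance and a touch spoils its zero. Then, with the carton standing free on the pan, press the wide bar key on the balance's front fully down and let it spring back to log the weight. Leave everything else where it stands.

Things in the scene. Friction and masses are not known exactly. Their poses are not given: they have to be found in the camera images.
- carton: The filled carton: closed cardboard box with paper tape over the top, 96 mm wide (x), 120 mm long (y), 70 mm high (z), 0.3 to 0.6 kg. Origin: centre of its underside. It starts on the open part of the infeed plate before the rails' mouth, up to 15 mm off the lane's centre line and 0.2 rad askew, its +y end towards the balance. It slides with dry friction and stays where it is left.
- station: Fixed check-weighing station: stone slab 360 x 620 mm, top 20 mm up, carrying plate, balance and rails. Origin: on the lane's centre line at bench height. +y: the pushing direction, towards the pan; -x side faces the robot. Along y: plate from -328 to +66 mm, rails' flared mouth -141 to -100, straight lane -100 to +240, pan +70 to +230.
- infeed: White plastic infeed plate on four legs, 200 mm wide (x), 394 mm long (y). Origin: in the plate's top face, on the lane's centre line, 85 mm above the bench, straight above the station's origin; axes as the station's.
- pan: Square stainless weighing pan of the balance, 150 mm (x) by 160 mm (y), rigid, flat, without a rim. Origin: centre of its top face, 84 mm above the bench (1 mm lower than the plate), 150 mm from the station's origin along +y; the gap to the plate is 4 mm. Axes as the station's.
- rail_near: Black plastic guide rail on the robot's side (-x) of the lane, 8 mm thick, 340 mm long along y plus a flared end (0.32 rad outwards) at the mouth (-y). Origin: mid-length of the straight part, bottom edge of its inner face. Bottom edge 91 mm, top edge 113 mm above the bench (28 mm above the plate). Lane width inside: 114 mm. The brackets reach 98 mm either side of its centre line and are no taller.
- rail_far: The same guide rail, mirrored, on the far side of the lane (+x).
- key (a joint): The bar key, in m: 0 = up, 0.004 = fully down; it springs back when let go. It needs about 1.5 N to start and 4.2 N to be held fully down.
- key_top (a point): Centre of the top face of the wide bar key: white, 20 mm (x) by 46 mm (y), on the low front console of the balance facing the robot, 158 mm from the lane's centre line, level with the pan's centre along y, 71 mm above the bench; it goes straight down. The console's top is 58 mm above the bench. Axes as the station's.
- weight: Bystander: stainless knob weight, 32 mm wide, 55 mm high, on the slab between the plate and the slab's edge facing the robot. Origin: centre of its underside.
- amber: Bystander: small amber bottle with black cap, 36 mm wide, 65 mm high, on the slab on the far side of the plate. Origin: centre of its underside.
- jar_big: Bystander: black jar with paper label, 84 mm wide, 95 mm high, on the bench to the left. Origin: centre of its underside.
- jar_small: Bystander: black jar, 60 mm wide, 60 mm high, on the bench to the left. Origin: centre of its underside.
- tape: Bystander: roll of clear tape lying flat, 90 mm wide, 45 mm high, on the bench to the right. Origin: centre of its underside.
- small_carton: Bystander: small cardboard box, 55 x 75 x 45 mm, on the bench to the right. Origin: centre of its underside.
Not all that is in view belongs to the job. Leave any orange or yellow look-alike of the carton alone.

How it is judged:
On the way, in this order (a step that is already met when the one before it is completed fails the run):
1. the carton is in the lane between the rails (y of carton in the frame of station between -0.05 and 0.05 m and x of carton in the frame of station between -0.02 and 0.02 m).
2. the carton stands wholly on the pan with the robot off it (y of carton in the frame of pan between -0.022 and 0.022 m and x of carton in the frame of pan between -0.02 and 0.02 m and z of carton in the frame of pan between -0.004 and 0.004 m and contact force between carton and infeed below 0.05 N and contact force between carton and pan above 1.5 N and contact force between carton and the arm below 0.05 N and contact force between carton and the fingers below 0.05 N and linear speed of carton below 0.01 m/s), for 0.2 s.
3. the bar key is pressed fully down while the carton stands on the pan (y of carton in the frame of pan between -0.022 and 0.022 m and x of carton in the frame of pan between -0.02 and 0.02 m and z of carton in the frame of pan between -0.004 and 0.004 m and contact force between carton and infeed below 0.05 N and contact force between carton and pan above 1.5 N and value of joint key above 0.003 m), for 0.05 s.
At the end, for the whole second after the job is handed in: The carton stands upright and at rest wholly on the pan: its centre within 22 mm of the pan's centre along the lane and 20 mm across it, the pan carrying it and no part of it on the infeed plate. The bar key has been pressed at least 3 mm after that and is up again (y of carton in the frame of pan between -0.022 and 0.022 m and x of carton in the frame of pan between -0.02 and 0.02 m and z of carton in the frame of pan between -0.004 and 0.004 m and contact force between carton and infeed below 0.05 N and contact force between carton and pan above 1.5 N and value of joint key below 0.001 m and linear speed of carton below 0.01 m/s and angle between carton's own z axis and vertical below 0.05 rad); the robot touches nothing.
It fails at once if a guide rail is touched by the carton, the robot or anything else (contact force between anything else and rail_near above 0.3 N or contact force between anything else and rail_far above 0.3 N).
It fails at once if the carton is lifted or tipped (z of carton in the frame of infeed above 0.01 m or angle between carton's own z axis and vertical above 0.15 rad).
It fails at once if the carton is struck or flung (faster than 0.4 m/s) (linear speed of carton above 0.4 m/s).
It fails at once if the key is pressed before the carton stands on the pan (value of joint key above 0.003 m and not (y of carton in the frame of pan between -0.022 and 0.022 m and x of carton in the frame of pan between -0.02 and 0.02 m and z of carton in the frame of pan between -0.004 and 0.004 m and contact force between carton and infeed below 0.05 N and contact force between carton and pan above 1.5 N)).
It fails at once if a bystander is moved more than 15 mm or tipped (distance of any of weight, amber, jar_big, jar_small, tape, small_carton from where it was at the start of the episode above 0.015 m or angle between any of weight, amber, jar_big, jar_small, tape, small_carton's own z axis and vertical above 0.3 rad).
It also fails if it takes over 72 s, if anything falls off the work surface, if the arm or the gripper's body presses on something with over 40 N, if the wrist force passes 120 N, or if a joint passes its speed limit or range.

## Working session

There is one attempt and no reset: what is moved stays moved. The work goes in short steps, Python scripts to look and compute and a tool call to move; the robot and the scene stay as the last step left them, time stands still between calls to the robot, and variables do not carry over. Pictures are saved under pics/ and viewed, and the job is handed in when it is done.

Besides the shell and the picture viewer there is one more tool, called after "Emit:" as name(argument=value, ...) on one line, values as JSON. step_arm: Moves the arm, as the interface text tells. Its arguments: {"type":"object","properties":{"offset":{"type":"array"},"delta_rot":{"type":"array"},"claw":{"type":"array"},"force":{"type":"number"}},"required":["offset","delta_rot","claw"]}

```bash
mkdir -p pics
python3 - <<'E'
from workcell import *
import cv2
print(get_obs())
for n in ["scene","side","wrist"]:
    cv2.imwrite(f"pics/{n}0.png",camera(n)[:,:,::-1]); print(n,camera_info(n))
E
```

```text
{'time': 0.0, 'q': array([-0.07667595,  0.6001394 , -0.00253534,  1.60012817,  0.00183784,
        0.94287139, -0.07978218]), 'dq': array([-0.0005615 ,  0.00112218,  0.00042069,  0.00051728, -0.0026286 ,
       -0.00087357, -0.00171468]), 'tau': array([ 5.70884713e-04, -7.65060925e+01,  1.49801854e+00, -2.52344084e+01,
       -5.23842021e-02,  1.69115182e-02,  2.08527672e-04]), 'position': array([ 7.24519034e-01, -5.05275805e-05,  2.17750380e-01]), 'tcp_rot': array([ 3.14141504e+00,  1.06803966e-04, -2.41081433e-03]), 'contact_force': array([ 0.31269425, -0.18717995, -0.19795343]), 'ft_torque': array([-0.0002157 , -0.00499147,  0.02020222]), 'opening': 1.0040464675204255}
scene {'fx': 496.7401677120478, 'fy': 496.7401677120478, 'cx': 326.68946154912203, 'cy': 200.2158027904708, 'rvec': array([ 1.13835285,  2.52579816, -0.84086286]), 'tvec': array([ 0.34360308, -0.27687064,  1.59694521])}
side {'fx': 435.0547971565288, 'fy': 435.0547971565288, 'cx': 311.1085076605979, 'cy': 202.58025263086154, 'rvec': array([ 0.61856691, -2.70380861,  1.08092879]), 'tvec': array([0.48662384, 0.23978151, 1.07393484])}
wrist {'fx': 326.4053145057067, 'fy': 326.4053145057067, 'cx': 319.79216105868244, 'cy': 202.0922704322497, 'hand_eye': array([[ 9.99999970e-01,  2.37524186e-04,  5.63033847e-05,
         1.35375156e-03],
       [-2.43635977e-04,  9.56853651e-01,  2.90570182e-01,
        -7.99225399e-02],
       [ 1.51433468e-05, -2.90570187e-01,  9.56853681e-01,
        -1.66776178e-01],
       [ 0.00000000e+00,  0.00000000e+00,  0.00000000e+00,
         1.00000000e+00]])}
```

View pics/scene0.png

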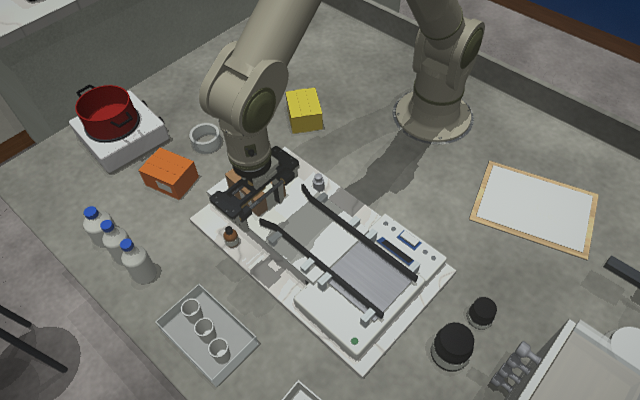

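View pics/side0.png

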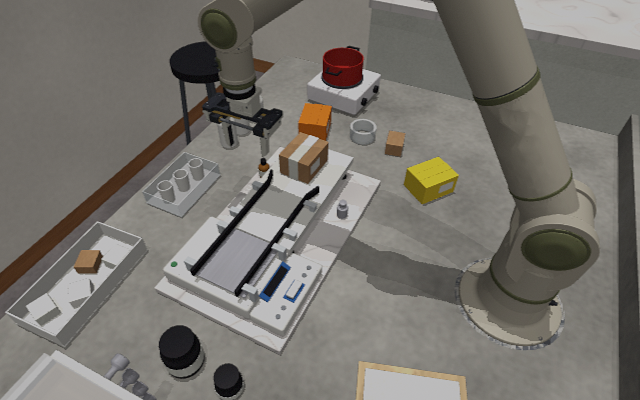

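View pics/wrist0.png

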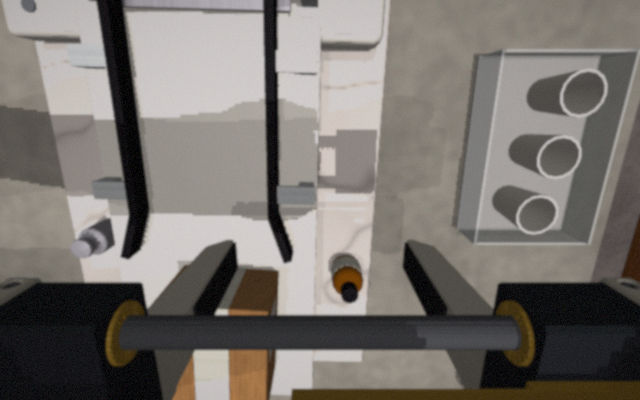

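Emit:
step_arm(offset=[[-0.02,-0.02,0.035],[-0.04,-0.04,0.07],[-0.06,-0.06,0.105],[-0.08,-0.08,0.14],[-0.09,-0.08,0.175],[-0.09,-0.08,0.21],[-0.09,-0.08,0.21],[-0.09,-0.08,0.21]], delta_rot=[[0,0,0],[0,0,0],[0,0,0],[0,0,0],[0,0,0],[0,0,0],[0,0,0],[0,0,0]], claw=[0.5,0.5,0.5,0.5,0.5,0.5,0.5,0.5])

```text
time: 0.82
position: [0.6355, -0.0803, 0.4314]
tcp_rot: [3.141, -0.001, 0.008]
contact_force: [1.3, 0.2, -1.8]
opening: 0.512
```

```bash
cat > h.py <<'E'
from workcell import *
import cv2, numpy as np
from scipy.spatial.transform import Rotation as R
def cam(n,o=None):
    c=camera_info(n); K=np.array([[c['fx'],0,c['cx']],[0,c['fy'],c['cy']],[0,0,1]])
    if n=='wrist':
        T=np.eye(4);T[:3,:3]=R.from_rotvec(o['tcp_rot']).as_matrix();T[:3,3]=o['position'];T=T@c['hand_eye']
        return K,T[:3,:3],T[:3,3]
    r=R.from_rotvec(c['rvec']).as_matrix(); return K,r.T,-r.T@c['tvec']
def ray(C,uv,z):
    K,r,t=C; uv=np.atleast_2d(np.array(uv,float))
    d=np.c_[uv,np.ones(len(uv))]@np.linalg.inv(K).T@r.T
    return t+d*((z-t[2])/d[:,2])[:,None]
def proj(C,P):
    K,r,t=C; p=(np.atleast_2d(P)-t)@r@K.T; return p[:,:2]/p[:,2:]
def shot(n,name):
    o=get_obs(); im=camera(n)[:,:,::-1].copy(); cv2.imwrite(f"pics/{name}.png",im); return o,im
E
python3 - <<'E'
from h import *
o,im=shot('wrist','w1');print(o['position'],o['tcp_rot'],o['time'],o['opening'])
np.savez('w1.npz',p=o['position'],r=o['tcp_rot'])
E
```

```text
[ 0.63551996 -0.08031198  0.4313843 ] [ 3.14139016e+00 -7.82565889e-04  7.99922737e-03] 0.8167 0.5118409930261303
```

View pics/w1.png

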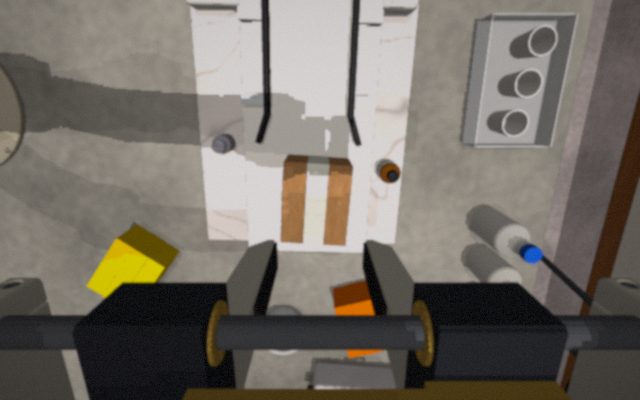

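Run:
```python
import cv2
im=cv2.imread('pics/w1.png')
cv2.imwrite('pics/w1z.png',cv2.resize(im[100:260,190:410],None,fx=3.6,fy=3.6,interpolation=cv2.INTER_CUBIC))
```

```text
(no output)
```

View pics/w1z.png

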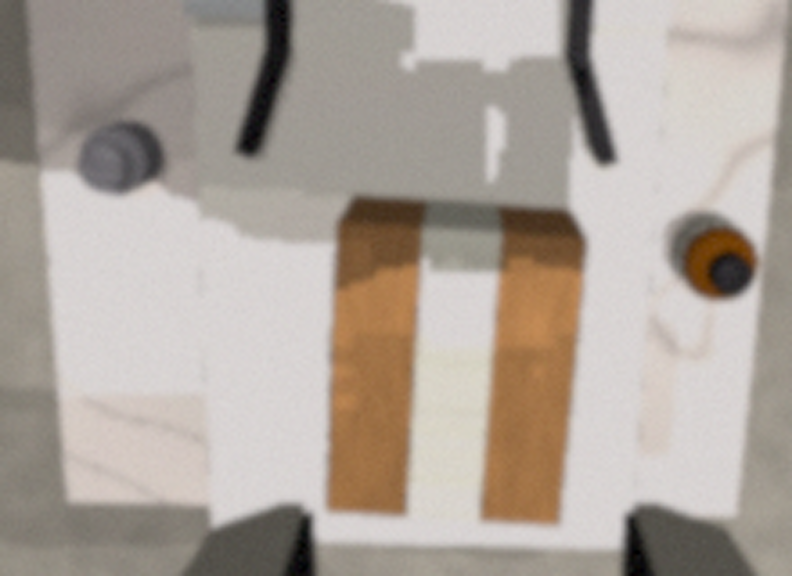

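```bash
cat > st.py <<'E'
from h import *
d=np.load('w1.npz');o={'position':d['p'],'tcp_rot':d['r']};C=cam('wrist',o)
im=cv2.imread('pics/w1.png');g=im.max(2)
def edge(rows,lo,hi,side):
    out=[]
    for v in rows:
        s=np.where(g[v,lo:hi]<75)[0]
        if len(s): out.append((lo+(s.max()+.5 if side>0 else s.min()-.5),v))
    return np.array(out)
L=ray(C,edge(range(15,105),255,275,1),.113);Rr=ray(C,edge(range(15,105),345,365,-1),.113)
f=[]
for A in(L,Rr):
    p=np.polyfit(A[:,1],A[:,0],1);print('x=',p,'y',A[:,1].min(),A[:,1].max(),'res',np.std(A[:,0]-np.polyval(p,A[:,1])));f.append(p)
print('width',np.polyval(f[1],.1)-np.polyval(f[0],.1))
c=ray(C,np.array([[284.4,164.4],[352.5,167.2],[281.1,241.9],[345.6,244.7]]),.155);print(c)
print([np.linalg.norm(c[a]-c[b]) for a,b in((0,1),(2,3),(0,2),(1,3))]); print('c',c.mean(0), 'ang',[np.arctan2(*( (c[a]-c[b])[:2]*[-1,1])) for a,b in((0,2),(1,3))])
# mouth tips (crop 3.6): 
t=ray(C,[[190+250/3.6,100+154/3.6],[190+603/3.6,100+160/3.6]],.113);print('tips',t)
k=ray(C,[[190+286/3.6,100+52/3.6],[190+570/3.6,100+55/3.6]],.113);print('knees',k)
b=ray(C,[[190+210/3.6,100+530/3.6],[190+640/3.6,100+549/3.6]],.085);print('plate back',b)
E
python3 st.py
```

```text
x= [0.02828756 0.56704753] y -0.0018325389400328496 0.11085256282746132 res 0.0005795729649570085
x= [0.02557259 0.67909096] y -0.0018625550219378726 0.1109548485587391 res 0.0003846338088974624
width 0.1117719234164557
[[ 0.58980374 -0.08096259  0.155     ]
 [ 0.6832697  -0.08496033  0.155     ]
 [ 0.58128627 -0.19619059  0.155     ]
 [ 0.67641552 -0.20092088  0.155     ]]
[np.float64(0.09355142003437411), np.float64(0.09524677674419599), np.float64(0.11554236971185838), np.float64(0.11616294776214375)]
c [ 0.63269381 -0.1407586   0.155     ] ang [np.float64(-0.07378417401761438), np.float64(-0.05903921427783699)]
tips [[ 0.54975442 -0.05644891  0.113     ]
 [ 0.69414149 -0.05900577  0.113     ]]
knees [[ 0.56626639 -0.01618743  0.113     ]
 [ 0.67956523 -0.01739299  0.113     ]]
plate back [[ 0.51619295 -0.23687949  0.085     ]
 [ 0.72140597 -0.2473478   0.085     ]]
```

Run:
```python
from h import *
o,a=shot('side','s1');o,b=shot('scene','c1')
f=4
cv2.imwrite('pics/s1z.png',cv2.resize(a[130:310,170:350],None,fx=3.3,fy=3.3,interpolation=cv2.INTER_CUBIC))
cv2.imwrite('pics/c1z.png',cv2.resize(b[150:330,210:430],None,fx=3.3,fy=3.3,interpolation=cv2.INTER_CUBIC))
```

```text
(no output)
```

View pics/s1z.png

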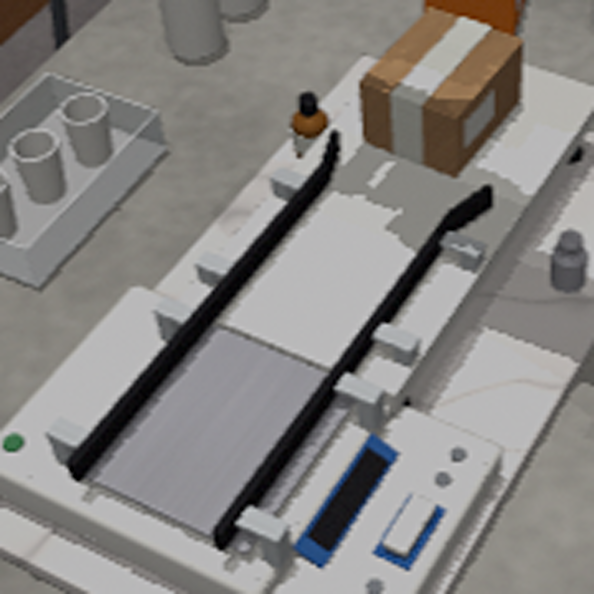

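View pics/c1z.png

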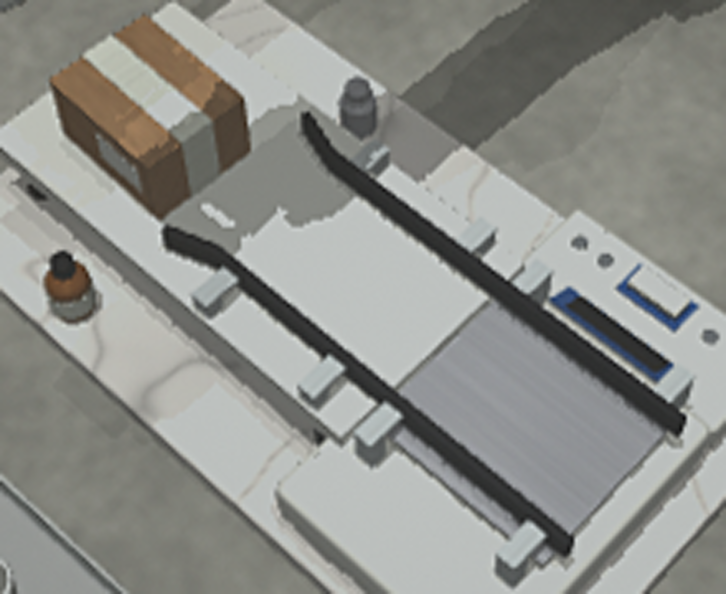

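Run:
```python
from h import *
def q(n,pts,off,z):
    c=ray(cam(n),np.array(pts)/3.3+off,z);return c
for n,p,off in(('side',[(362,84),(460,129),(428,10),(522,39)],(170,130)),('scene',[(160,152),(247,97),(52,80),(165,8)],(210,150))):
    c=q(n,p,off,.155);print(n,c.round(4).tolist(),c.mean(0),[np.linalg.norm(c[a]-c[b]).round(4) for a,b in((0,1),(2,3),(0,2),(1,3))],[np.arctan2(-(c[a]-c[b])[0],(c[a]-c[b])[1]) for a,b in((0,2),(1,3))])
# predicted rails overlay from estimate
th=-.027;o0=np.array([.6253,.083]);M=np.array([[np.cos(th),-np.sin(th)],[np.sin(th),np.cos(th)]])
pts=[(-.057,-.1),(-.057,.24),(.057,-.1),(.057,.24)]
P=np.c_[[o0+M@np.array(p) for p in pts],[.113]*4]
Q=np.c_[[o0+M@np.array(p) for p in [(-.168,.127),(-.148,.127),(-.148,.173),(-.168,.173)]],[.071]*4]
for n,off,src in(('side',(170,130),'s1z'),('scene',(210,150),'c1z')):
    im=cv2.imread(f'pics/{src}.png')
    u=(proj(cam(n),P)-off)*3.3;k=((proj(cam(n),Q)-off)*3.3)
    for a,b in((0,1),(2,3)): cv2.line(im,tuple(u[a].astype(int).tolist()),tuple(u[b].astype(int).tolist()),(0,0,255),1)
    cv2.polylines(im,[k.astype(np.int32)],True,(0,0,255),1)
    cv2.imwrite(f'pics/{src}o.png',im)
```

```text
side [[0.6755, -0.0785, 0.155], [0.5763, -0.0637, 0.155], [0.6712, -0.1936, 0.155], [0.5787, -0.1926, 0.155]] [ 0.62541705 -0.13210781  0.155     ] [np.float64(0.1003), np.float64(0.0925), np.float64(0.1152), np.float64(0.1289)] [np.float64(-0.03752989712194722), np.float64(0.018595368044656974)]
scene [[0.6683, -0.0855, 0.155], [0.5885, -0.0737, 0.155], [0.6751, -0.1982, 0.155], [0.5667, -0.1864, 0.155]] [ 0.62462664 -0.1359716   0.155     ] [np.float64(0.0807), np.float64(0.109), np.float64(0.1129), np.float64(0.1148)] [np.float64(0.06005659766567713), np.float64(-0.19109675581567293)]
```

View pics/s1zo.png

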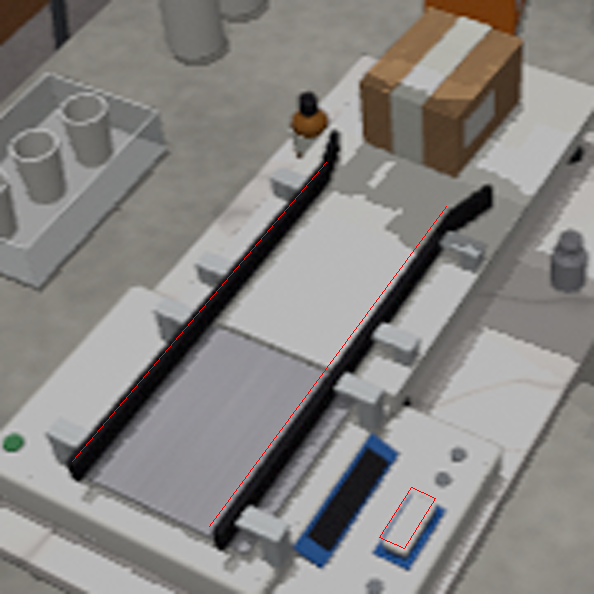

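View pics/c1zo.png

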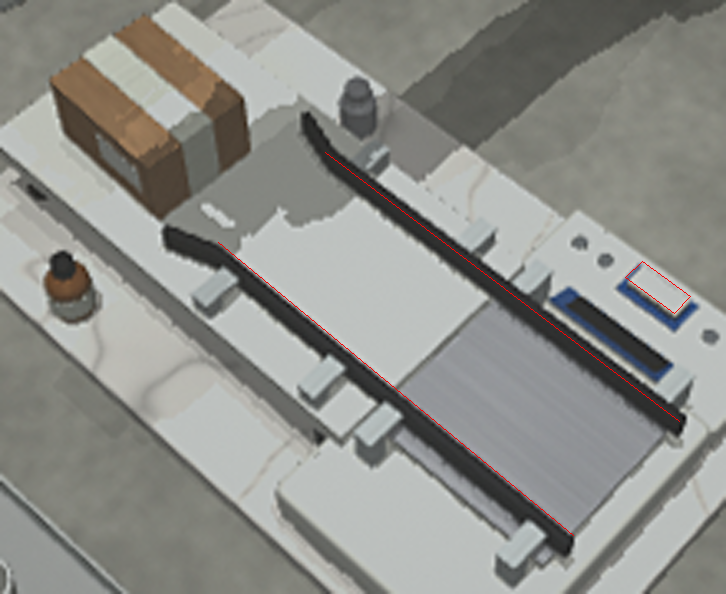

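Emit:
step_arm(offset=[[0.01,-0.01,-0.01],[0.02,-0.02,-0.02],[0.03,-0.03,-0.03],[0.04,-0.04,-0.04],[0.05,-0.05,-0.05],[0.06,-0.06,-0.06],[0.07,-0.063,-0.07],[0.07,-0.063,-0.08],[0.07,-0.063,-0.09],[0.07,-0.063,-0.1],[0.07,-0.063,-0.11],[0.07,-0.063,-0.12]], delta_rot=[[0,0,0.12],[0,0,0.24],[0,0,0.36],[0,0,0.48],[0,0,0.6],[0,0,0.72],[0,0,0.84],[0,0,0.96],[0,0,1.08],[0,0,1.2],[0,0,1.32],[0,0,1.44]], claw=[0.6,0.6,0.6,0.6,0.6,0.6,0.6,0.6,0.6,0.6,0.6,0.6])

```text
time: 1.97
position: [0.7044, -0.1425, 0.3057]
tcp_rot: [-2.353, -2.077, 0.003]
contact_force: [0.5, 0.3, -0.2]
opening: 0.602
```

Emit:
step_arm(offset=[[0,0,-0.03],[0,0,-0.06],[0,0,-0.09],[0,0,-0.12],[0,0,-0.15],[0,0,-0.17],[0,0,-0.18],[0,0,-0.185],[0,0,-0.187],[0,0,-0.187]], delta_rot=[[0,0,0.1],[0,0,0.1],[0,0,0.1],[0,0,0.1],[0,0,0.1],[0,0,0.1],[0,0,0.1],[0,0,0.1],[0,0,0.1],[0,0,0.1]], claw=[0.6,0.6,0.6,0.6,0.6,0.6,0.6,0.6,0.6,0.6])

```text
time: 2.8
position: [0.7053, -0.1428, 0.1217]
tcp_rot: [2.255, 2.187, 0.0]
contact_force: [-0.5, -0.7, 0.4]
opening: 0.602
```

Run:
```python
from h import *
o,a=shot('wrist','w2');print(o['position'],R.from_rotvec(o['tcp_rot']).as_matrix().round(3).tolist(),o['contact_force'],o['time'])
o,a=shot('side','s2')
cv2.imwrite('pics/s2z.png',cv2.resize(a[60:260,170:410],None,fx=3,fy=3,interpolation=cv2.INTER_CUBIC))
```

```text
[ 0.70526451 -0.14282102  0.12174896] [[0.031, 1.0, 0.0], [1.0, -0.031, 0.0], [0.0, 0.0, -1.0]] [-0.45469226 -0.73074034  0.42606695] 2.8
```

View pics/w2.png

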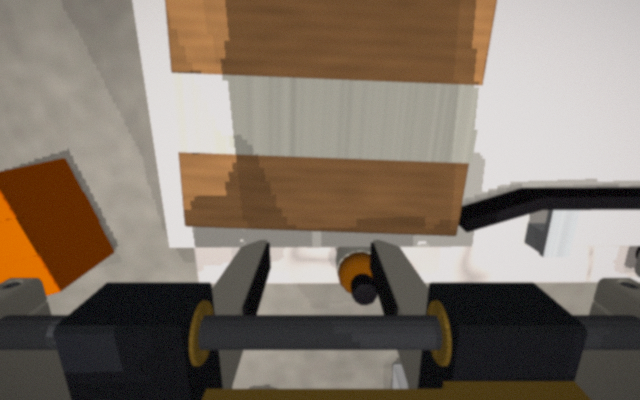

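View pics/s2z.png

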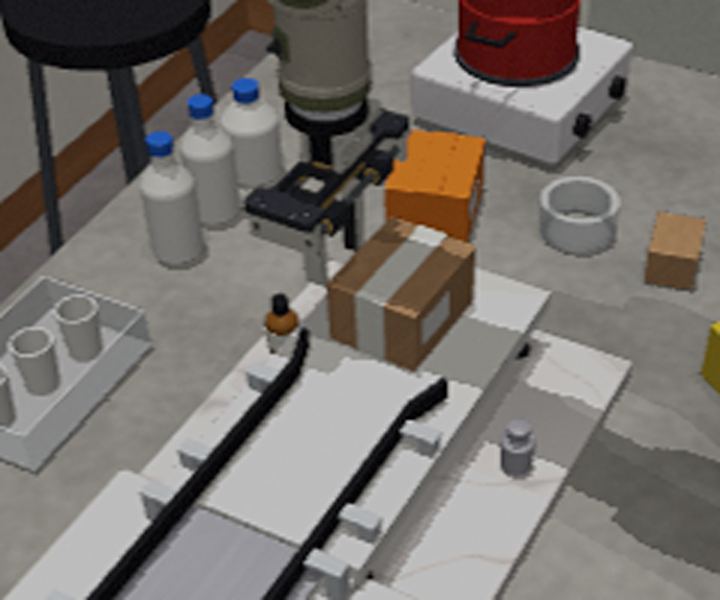

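Run:
```python
from h import *
d=dict(position=np.array([ 0.70526451,-0.14282102,0.12174896]),tcp_rot=np.array([2.255,2.187,0]))
C=cam('wrist',d)
c=ray(C,[(184,228),(457,235),(172,72),(482,84)],.155);print(c, np.arctan2(c[1,0]-c[0,0],c[1,1]-c[0,1]),np.linalg.norm(c[1]-c[0]))
print(ray(C,[(460,217)],.113), ray(C,[(525,198),(625,209)],.113))
```

```text
[[ 0.67602623 -0.20266088  0.155     ]
 [ 0.68298059 -0.08281155  0.155     ]
 [ 0.61244249 -0.19759075  0.155     ]
 [ 0.62035653 -0.07895007  0.155     ]] 0.05796090336050842 0.12005092167367458
[[ 0.69005183 -0.06361814  0.113     ]] [[ 0.67984445 -0.02830511  0.113     ]
 [ 0.68807677  0.02923193  0.113     ]]
```

Emit:
step_arm(offset=[[-0.006,0,0],[-0.012,0,0],[-0.016,0,0],[-0.019,0,0],[-0.022,0,0],[-0.025,0,0],[-0.027,0,0],[-0.029,0,0],[-0.03,0,0],[-0.03,0,0]], delta_rot=[[0,0,0],[0,0,0],[0,0,0],[0,0,0],[0,0,0],[0,0,0],[0,0,0],[0,0,0],[0,0,0],[0,0,0]], claw=[0.6,0.6,0.6,0.6,0.6,0.6,0.6,0.6,0.6,0.6])

```text
time: 3.73
position: [0.6752, -0.1432, 0.1219]
tcp_rot: [2.255, 2.186, 0.0]
contact_force: [3.8, -0.5, 2.9]
opening: 0.599
```

Run:
```python
from h import *
o,a=shot('wrist','w3');print(o['position'],R.from_rotvec(o['tcp_rot']).as_matrix().round(3).tolist(),o['contact_force'],o['time'])
```

```text
[ 0.67515447 -0.14318934  0.12187604] [[0.031, 1.0, 0.001], [1.0, -0.031, -0.0], [-0.0, 0.001, -1.0]] [ 3.82305885 -0.5396075   2.85140215] 3.7333
```

View pics/w3.png

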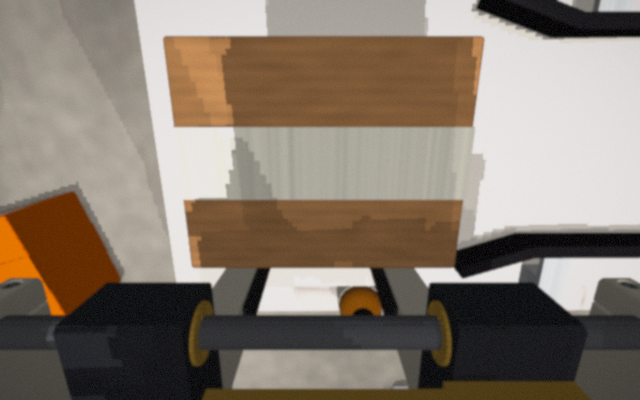

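Run:
```python
from h import *
im=cv2.imread('pics/w3.png')
cv2.imwrite('pics/w3z.png',cv2.resize(im[0:290,440:640],None,fx=2,fy=2,interpolation=cv2.INTER_CUBIC))
C=cam('wrist',dict(position=np.array([.67515,-.1432,.1219]),tcp_rot=np.array([2.255,2.186,0])))
c=ray(C,[(164,37),(484,37),(192,267),(458,266)],.155);print(c.round(4),c.mean(0))
for z in(.091,.113):
  k=ray(C,[(560,38),(635,36),(515,236),(635,233)],z);print(k.round(4))
print(ray(C,[(480,12),(458,266)],.091),ray(C,[(480,12),(458,250)],.113))
```

```text
[[ 0.5701 -0.199   0.155 ]
 [ 0.5738 -0.0804  0.155 ]
 [ 0.665  -0.2023  0.155 ]
 [ 0.6682 -0.0813  0.155 ]] [ 0.6192849  -0.14073295  0.155     ]
[[ 0.5653 -0.0092  0.091 ]
 [ 0.5656  0.0317  0.091 ]
 [ 0.6824 -0.017   0.091 ]
 [ 0.6827  0.0608  0.091 ]]
[[ 0.5687 -0.0239  0.113 ]
 [ 0.5689  0.0124  0.113 ]
 [ 0.6727 -0.0309  0.113 ]
 [ 0.673   0.0382  0.113 ]]
[[ 0.55126935 -0.05445686  0.091     ]
 [ 0.70317091 -0.05223338  0.091     ]] [[ 0.55615916 -0.06418921  0.113     ]
 [ 0.68064443 -0.06318196  0.113     ]]
```

View pics/w3z.png

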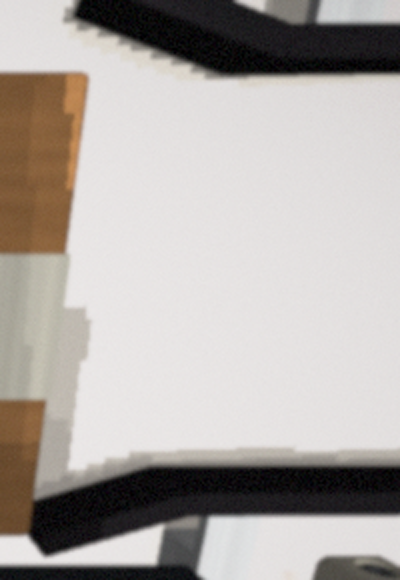

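Run:
```python
from h import *
im=cv2.imread('pics/w3.png').max(2).astype(int)
C=cam('wrist',dict(position=np.array([.67515,-.1432,.1219]),tcp_rot=np.array([2.255,2.186,0])))
for lo,hi,c0,s in((20,60,570,1),(215,250,530,-1)):
    pts=[]
    for u in range(c0,640):
        w=np.where(im[lo:hi,u]<70)[0]
        if len(w): pts.append((u,lo+(w.max()+.5 if s>0 else w.min()-.5)))
    A=ray(C,pts,.091);p=np.polyfit(A[:,1],A[:,0],1);print(p,np.polyval(p,[0,.02]),pts[0],pts[-1],np.std(A[:,0]-np.polyval(p,A[:,1])))
# long baseline: side/scene rail-end checks
for n,f in(('side','s1'),('scene','c1')):
    print(n,cam(n)[2])
```

```text
[0.01340481 0.56495894] [0.56495894 0.56522703] (570, np.float64(36.5)) (639, np.float64(35.5)) 0.00014236652358831853
[0.02172834 0.68091513] [0.68091513 0.6813497 ] (530, np.float64(233.5)) (639, np.float64(232.5)) 0.00022882181055619712
side [0.19297726 0.72199682 0.9429286 ]
scene [1.09497996 0.53397001 1.12287548]
```

Emit:
step_arm(offset=[[0.02,0,0],[0.025,0,0.03],[0.025,0,0.065],[0.025,-0.02,0.1],[0.015,-0.05,0.12],[0,-0.07,0.12],[-0.015,-0.085,0.12],[-0.03,-0.092,0.12],[-0.045,-0.092,0.12],[-0.058,-0.092,0.12],[-0.058,-0.092,0.12],[-0.058,-0.092,0.12]], delta_rot=[[0,0,0],[0,0,-0.06],[0,0,-0.18],[0,0,-0.3],[0,0,-0.42],[0,0,-0.54],[0,0,-0.66],[0,0,-0.78],[0,0,-0.9],[0,0,-1.02],[0,0,-1.14],[0,0,-1.26]], claw=[0.6,0.6,0.6,0.6,0.6,0.6,0.6,0.6,0.6,0.6,0.6,0.6])

```text
time: 4.78
position: [0.6147, -0.2352, 0.241]
tcp_rot: [-3.111, -0.427, 0.005]
contact_force: [0.0, 0.2, -0.3]
opening: 0.6
```

Emit:
step_arm(offset=[[0,0,0],[0,0,0],[0,0,-0.03],[0,0,-0.06],[0,0,-0.085],[0,0,-0.105],[0,0,-0.113],[0,0,-0.116],[0,0,-0.116],[0,0,-0.116]], delta_rot=[[0,0,-0.12],[0,0,-0.24],[0,0,-0.305],[0,0,-0.305],[0,0,-0.305],[0,0,-0.305],[0,0,-0.305],[0,0,-0.305],[0,0,-0.305],[0,0,-0.305]], claw=[0.6,0.6,0.6,0.6,0.6,0.6,0.6,0.6,0.6,0.6])

```text
time: 5.62
position: [0.6173, -0.2353, 0.1265]
tcp_rot: [3.141, -0.04, 0.001]
contact_force: [1.2, -1.1, -0.2]
opening: 0.598
```

Run:
```python
from h import *
o,a=shot('wrist','w4');print(o['position'],o['tcp_rot'],R.from_rotvec(o['tcp_rot']).as_matrix().round(3).tolist(),o['contact_force'],o['time'])
```

```text
[ 0.61727386 -0.23528654  0.12648023] [ 3.14106148e+00 -3.95678094e-02  9.36603842e-04] [[1.0, -0.025, 0.001], [-0.025, -1.0, -0.0], [0.001, 0.0, -1.0]] [ 1.23030853 -1.05672312 -0.21771702] 5.6167
```

View pics/w4.png

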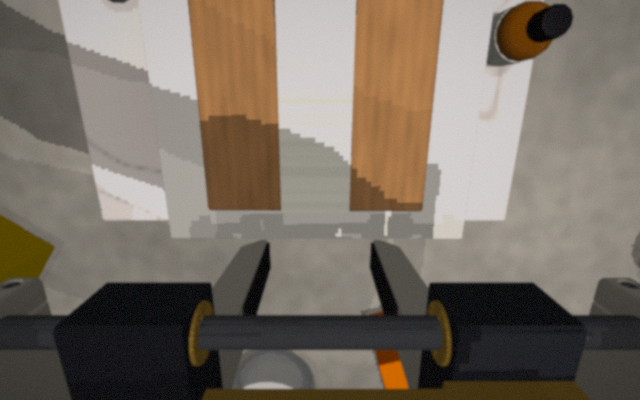

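Emit:
step_arm(offset=[[0,0.012,0],[0,0.02,0],[0.001,0.026,0],[0.001,0.033,0],[0.001,0.043,0],[0.001,0.053,0],[0.001,0.063,0],[0.002,0.073,0],[0.002,0.083,0],[0.002,0.09,0],[0.002,0.094,0],[0.002,0.095,0]], delta_rot=[[0,0,0],[0,0,0],[0,0,0],[0,0,0],[0,0,0],[0,0,0],[0,0,0],[0,0,0],[0,0,0],[0,0,0],[0,0,0],[0,0,0]], claw=[0.6,0.6,0.6,0.6,0.6,0.6,0.6,0.6,0.6,0.6,0.6,0.6])

```text
time: 6.67
position: [0.619, -0.1386, 0.1255]
tcp_rot: [-3.141, 0.037, 0.0]
contact_force: [0.7, -1.7, 0.6]
opening: 0.6
```

Run:
```python
from h import *
o,a=shot('wrist','w5');print(o['position'],o['tcp_rot'],o['contact_force'],o['time'])
```

```text
[ 0.61902265 -0.1385899   0.12547432] [-3.14087817e+00  3.71790908e-02  4.96524071e-04] [ 0.66752029 -1.71241095  0.62733094] 6.6667
```

View pics/w5.png

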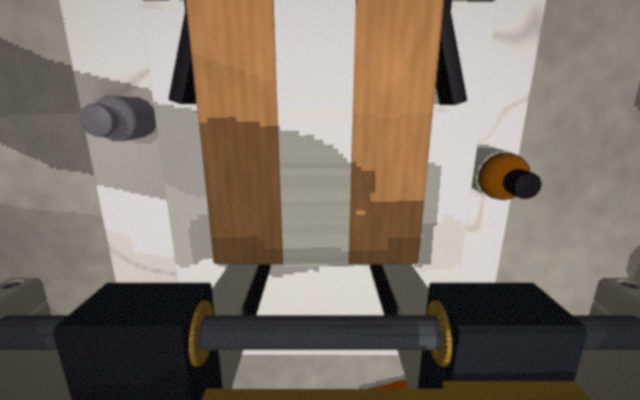

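Emit:
step_arm(offset=[[0,0.008,0],[0,0.016,0],[0.001,0.024,0],[0.001,0.032,0],[0.001,0.038,0],[0.001,0.04,0],[0.001,0.04,0]], delta_rot=[[0,0,0],[0,0,0],[0,0,0],[0,0,0],[0,0,0],[0,0,0],[0,0,0]], claw=[0.6,0.6,0.6,0.6,0.6,0.6,0.6])

```text
time: 7.3
position: [0.62, -0.0986, 0.1255]
tcp_rot: [-3.141, 0.037, 0.0]
contact_force: [0.3, 0.6, -0.1]
opening: 0.6
```

Run:
```python
from h import *
o,a=shot('wrist','w6');print(o['position'],o['tcp_rot'],o['contact_force'],o['time'])
o,a=shot('side','s6');o,b=shot('scene','c6')
cv2.imwrite('pics/s6z.png',cv2.resize(a[130:310,170:350],None,fx=3.3,fy=3.3,interpolation=cv2.INTER_CUBIC))
cv2.imwrite('pics/c6z.png',cv2.resize(b[150:330,210:430],None,fx=3.3,fy=3.3,interpolation=cv2.INTER_CUBIC))
```

```text
[ 0.619999   -0.09859016  0.12553627] [-3.14074123e+00  3.69596471e-02  4.45274747e-04] [ 0.27977246  0.57188233 -0.0636843 ] 7.3
```

View pics/w6.png

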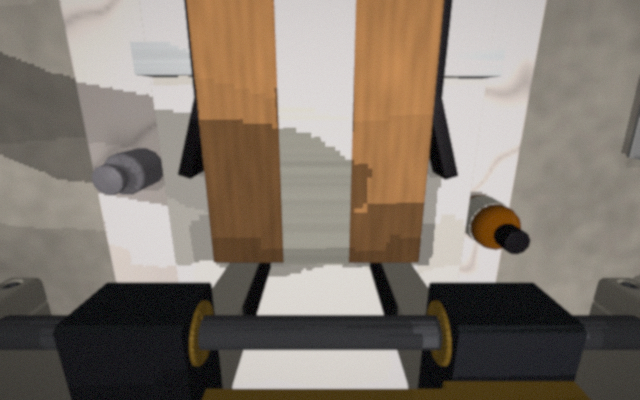

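View pics/s6z.png

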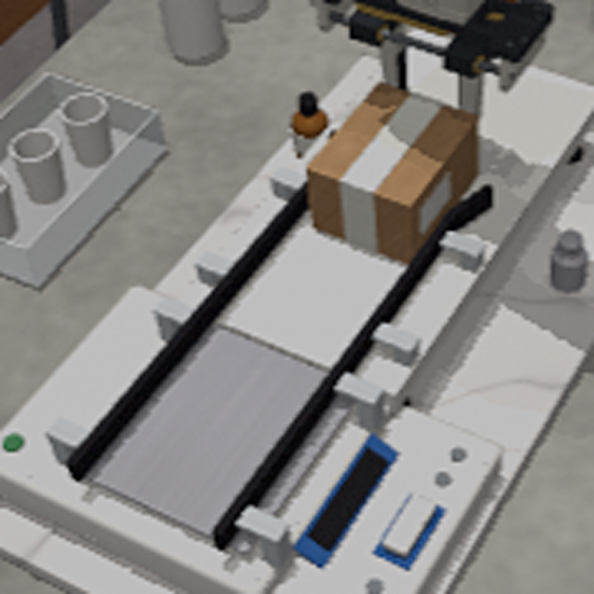

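View pics/c6z.png

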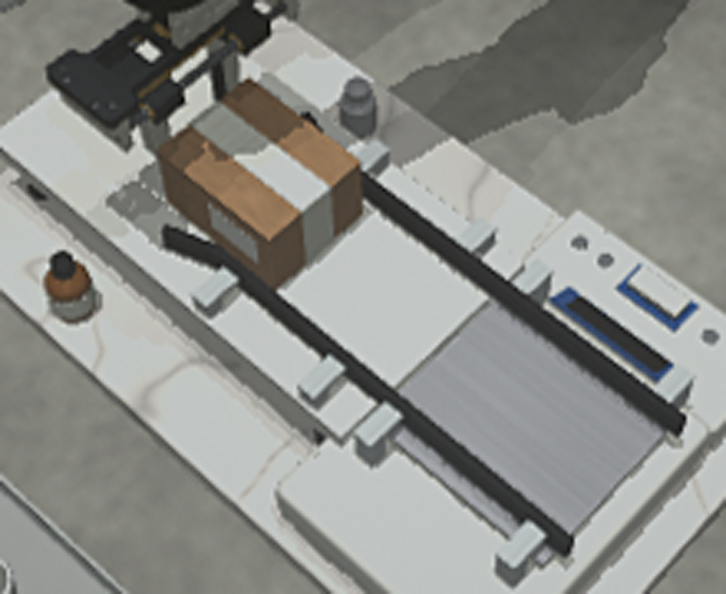

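```bash
cat > lane.py <<'E'
from h import *
import sys
def run(name,o,r0,r1):
    im=cv2.imread(f'pics/{name}.png').astype(int);C=cam('wrist',o)
    hsv=cv2.cvtColor(im.astype(np.uint8),cv2.COLOR_BGR2HSV)
    br=(hsv[...,1]>90)&(hsv[...,0]>5)&(hsv[...,0]<20)&(hsv[...,2]>60)
    bl=(im.max(2)<70)
    D={k:[] for k in('cl','cr','rl','rr')}
    for v in range(r0,r1):
        x=np.where(br[v,150:490])[0]+150
        if len(x)<40: continue
        l,r=x.min(),x.max();D['cl'].append((l-.5,v));D['cr'].append((r+.5,v))
        a=np.where(bl[v,l-30:l+2])[0]
        if len(a):D['rl'].append((l-30+a.min()-.5,v))
        a=np.where(bl[v,r-1:r+30])[0]
        if len(a):D['rr'].append((r-1+a.max()+.5,v))
    P={}
    for k,p in D.items():
        if len(p)<5: continue
        A=ray(C,p,.155 if k[0]=='c' else .113);q=np.polyfit(A[:,1],A[:,0],1)
        y=A[:,1].mean();P[k]=q;print(k,len(p),'slope %.4f'%q[0],'y %.4f..%.4f'%(A[:,1].min(),A[:,1].max()),'x@mean %.4f'%np.polyval(q,y),'res %.4f'%np.std(A[:,0]-np.polyval(q,A[:,1])))
    if len(P)==4:
        for y in(.0,.05,.1): 
            e={k:np.polyval(q,y) for k,q in P.items()}
            print(y,'carton c %.4f w %.4f'%((e['cl']+e['cr'])/2,e['cr']-e['cl']),'lane c %.4f w %.4f'%((e['rl']+e['rr'])/2,e['rr']-e['rl']))
if __name__=='__main__':
    o=get_obs();run(sys.argv[1],o,int(sys.argv[2]),int(sys.argv[3]))
E
python3 lane.py w6 5 70
```

```text
cl 65 slope 0.0250 y -0.0061..0.0160 x@mean 0.5742 res 0.0001
cr 65 slope 0.0243 y -0.0085..0.0136 x@mean 0.6702 res 0.0001
rr 65 slope 0.0300 y -0.0050..0.0239 x@mean 0.6874 res 0.0001
```

Emit:
step_arm(offset=[[0,0.008,0],[0,0.018,0],[0.001,0.028,0],[0.001,0.038,0],[0.001,0.048,0],[0.0015,0.058,0],[0.002,0.068,0],[0.002,0.078,0],[0.0025,0.088,0],[0.0025,0.096,0],[0.0025,0.1,0],[0.0025,0.1,0]], delta_rot=[[0,0,0],[0,0,0],[0,0,0],[0,0,0],[0,0,0],[0,0,0],[0,0,0],[0,0,0],[0,0,0],[0,0,0],[0,0,0],[0,0,0]], claw=[0.6,0.6,0.6,0.6,0.6,0.6,0.6,0.6,0.6,0.6,0.6,0.6])

```text
time: 8.45
position: [0.6225, 0.0018, 0.1255]
tcp_rot: [-3.141, 0.037, 0.0]
contact_force: [0.0, -0.7, -0.6]
opening: 0.604
```

Run:
```python
from h import *
o,a=shot('wrist','w7');print(o['position'],o['tcp_rot'],o['contact_force'],o['time'])
import lane;lane.run('w7',o,3,150)
o,a=shot('side','s7');o,b=shot('scene','c7')
cv2.imwrite('pics/s7z.png',cv2.resize(a[130:310,170:350],None,fx=3.3,fy=3.3,interpolation=cv2.INTER_CUBIC))
cv2.imwrite('pics/c7z.png',cv2.resize(b[150:330,210:430],None,fx=3.3,fy=3.3,interpolation=cv2.INTER_CUBIC))
```

```text
[0.62246454 0.00183566 0.12551984] [-3.14055209e+00  3.65867287e-02  2.85099008e-04] [ 0.04712872 -0.72174607 -0.59011247] 8.45
cl 147 slope 0.0252 y 0.0644..0.1184 x@mean 0.5763 res 0.0001
cr 147 slope 0.0221 y 0.0622..0.1161 x@mean 0.6723 res 0.0001
rl 24 slope 0.0243 y 0.0592..0.1060 x@mean 0.5600 res 0.0002
rr 147 slope 0.0303 y 0.0562..0.1266 x@mean 0.6895 res 0.0009
0.0 carton c 0.6222 w 0.0963 lane c 0.6225 w 0.1283
0.05 carton c 0.6234 w 0.0962 lane c 0.6239 w 0.1286
0.1 carton c 0.6245 w 0.0960 lane c 0.6253 w 0.1289
```

View pics/w7.png

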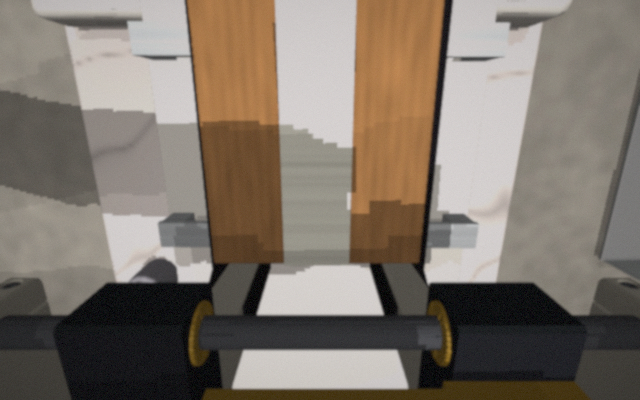

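View pics/s7z.png

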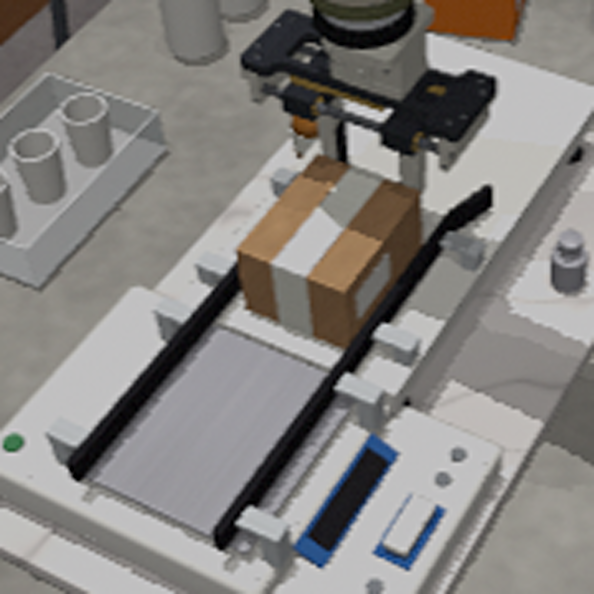

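View pics/c7z.png

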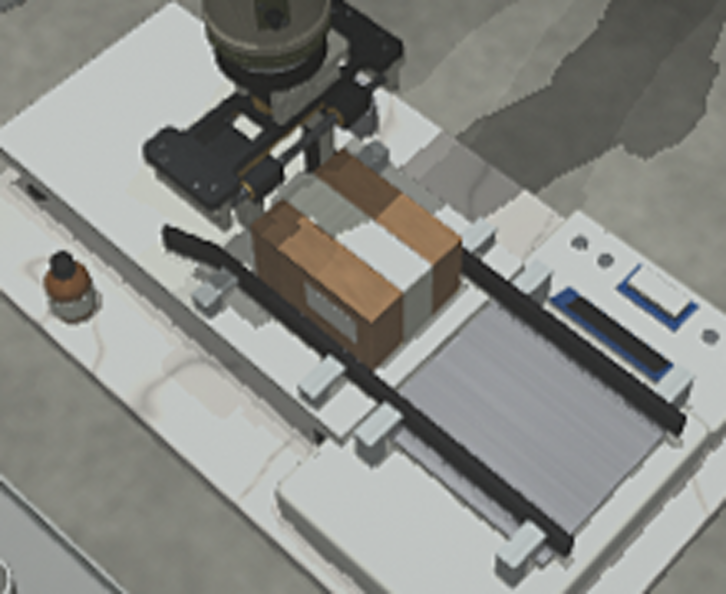

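Emit:
step_arm(offset=[[0,0.008,0],[0.001,0.018,0],[0.001,0.028,0],[0.001,0.038,0],[0.0015,0.048,0],[0.002,0.058,0],[0.002,0.068,0],[0.0025,0.078,0],[0.003,0.088,0],[0.003,0.096,0],[0.003,0.1,0],[0.003,0.1,0]], delta_rot=[[0,0,0],[0,0,0],[0,0,0],[0,0,0],[0,0,0],[0,0,0],[0,0,0],[0,0,0],[0,0,0],[0,0,0],[0,0,0],[0,0,0]], claw=[0.6,0.6,0.6,0.6,0.6,0.6,0.6,0.6,0.6,0.6,0.6,0.6])

```text
time: 9.6
position: [0.6254, 0.1019, 0.1255]
tcp_rot: [-3.141, 0.036, 0.0]
contact_force: [-0.3, -0.3, 0.6]
opening: 0.6
```

Run:
```python
from h import *
o,a=shot('wrist','w8');print(o['position'],o['tcp_rot'],o['contact_force'],o['time'])
import lane;lane.run('w8',o,3,200)
o,a=shot('side','s8');o,b=shot('scene','c8')
cv2.imwrite('pics/s8z.png',cv2.resize(a[130:310,170:350],None,fx=3.3,fy=3.3,interpolation=cv2.INTER_CUBIC))
cv2.imwrite('pics/c8z.png',cv2.resize(b[150:330,210:430],None,fx=3.3,fy=3.3,interpolation=cv2.INTER_CUBIC))
```

```text
[0.62541015 0.10188581 0.12549264] [-3.14059365e+00  3.63624190e-02  1.44909693e-04] [-0.25762193 -0.27250017  0.58334733] 9.6
cl 197 slope 0.0244 y 0.1426..0.2184 x@mean 0.5792 res 0.0002
cr 197 slope 0.0175 y 0.1404..0.2162 x@mean 0.6750 res 0.0001
rl 193 slope 0.0301 y 0.1307..0.2296 x@mean 0.5633 res 0.0002
rr 197 slope 0.0260 y 0.1278..0.2267 x@mean 0.6918 res 0.0002
0.0 carton c 0.6233 w 0.0971 lane c 0.6225 w 0.1294
0.05 carton c 0.6243 w 0.0968 lane c 0.6239 w 0.1292
0.1 carton c 0.6254 w 0.0965 lane c 0.6253 w 0.1290
```

View pics/w8.png

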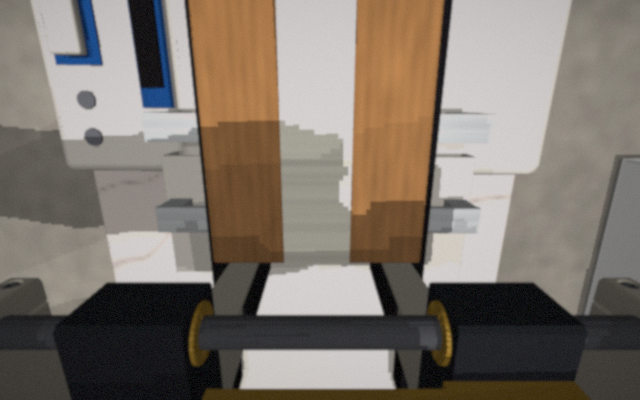

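View pics/s8z.png

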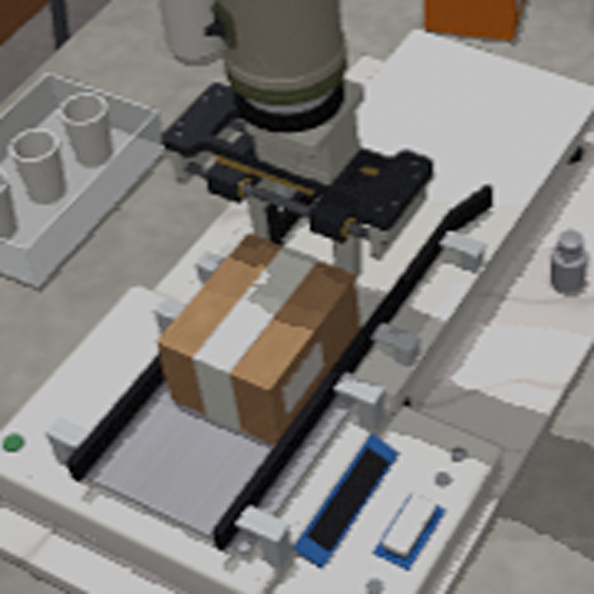

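View pics/c8z.png

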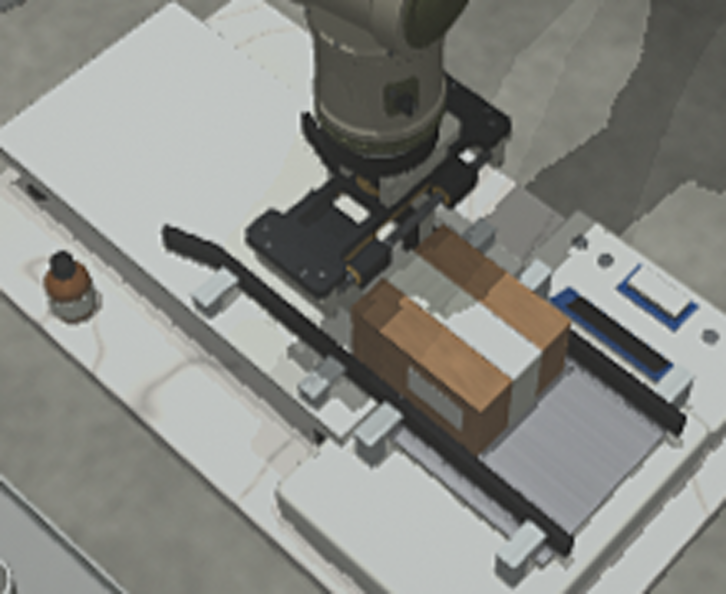

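Run:
```python
from h import *
C=cam('wrist',dict(position=np.array([.62541,.10189,.12549]),tcp_rot=np.array([-3.1406,.0364,.0001])))
print(ray(C,[(52,54),(80,52)],.071))
print('carton back',ray(C,[(213,263),(420,263)],.155))
# pan front edge in side pic before: s1z pan corners
s=ray(cam('side'),np.array([(222,328),(325,370),(95,480),(210,530)])/3.3+(170,130),.084);print(s)
s=ray(cam('scene'),np.array([(400,388),(487,305),(662,430),(575,545)])/3.3+(210,150),.084);print(s)
```

```text
[[0.46253557 0.21484502 0.071     ]
 [0.48024404 0.21558151 0.071     ]]
carton back [[0.57726721 0.11158444 0.155     ]
 [0.67368788 0.1093773  0.155     ]]
[[0.67694    0.15421697 0.084     ]
 [0.58402144 0.15552396 0.084     ]
 [0.68217928 0.31346831 0.084     ]
 [0.58600676 0.31277089 0.084     ]]
[[0.67013011 0.15265945 0.084     ]
 [0.5753662  0.1550853  0.084     ]
 [0.57356817 0.31302469 0.084     ]
 [0.68196425 0.31991956 0.084     ]]
```

Emit:
step_arm(offset=[[0,0.007,0],[0,0.015,0],[0.0005,0.023,0],[0.001,0.031,0],[0.001,0.039,0],[0.001,0.046,0],[0.0015,0.053,0],[0.0015,0.058,0],[0.0015,0.062,0],[0.0015,0.064,0],[0.0015,0.065,0],[0.0015,0.065,0]], delta_rot=[[0,0,0],[0,0,0],[0,0,0],[0,0,0],[0,0,0],[0,0,0],[0,0,0],[0,0,0],[0,0,0],[0,0,0],[0,0,0],[0,0,0]], claw=[0.6,0.6,0.6,0.6,0.6,0.6,0.6,0.6,0.6,0.6,0.6,0.6])

```text
time: 10.75
position: [0.627, 0.1652, 0.1257]
tcp_rot: [-3.141, 0.039, -0.0]
contact_force: [0.2, 0.4, 0.6]
opening: 0.603
```

Emit:
step_arm(offset=[[0,-0.01,0],[0,-0.025,0],[0,-0.04,0],[-0.001,-0.05,0],[-0.001,-0.05,0],[-0.001,-0.05,0]], delta_rot=[[0,0,0],[0,0,0],[0,0,0],[0,0,0],[0,0,0],[0,0,0]], claw=[0.6,0.6,0.6,0.6,0.6,0.6])

```text
time: 11.25
position: [0.6261, 0.1134, 0.1258]
tcp_rot: [3.141, -0.043, 0.0]
contact_force: [-0.2, 0.6, -0.5]
opening: 0.602
```

Run:
```python
from h import *
o,a=shot('wrist','w9');print(o['position'],o['tcp_rot'],o['contact_force'],o['time'])
import lane;lane.run('w9',o,3,150)
o,a=shot('side','s9');o,b=shot('scene','c9')
cv2.imwrite('pics/s9z.png',cv2.resize(a[130:310,170:350],None,fx=3.3,fy=3.3,interpolation=cv2.INTER_CUBIC))
cv2.imwrite('pics/c9z.png',cv2.resize(b[150:330,210:430],None,fx=3.3,fy=3.3,interpolation=cv2.INTER_CUBIC))
```

```text
[0.62609705 0.11341453 0.12582129] [ 3.14122953e+00 -4.31784377e-02  2.44423909e-04] [-0.22610394  0.561082   -0.53904671] 11.25
cl 147 slope 0.0223 y 0.1762..0.2302 x@mean 0.5798 res 0.0001
cr 147 slope 0.0234 y 0.1736..0.2276 x@mean 0.6753 res 0.0001
rl 128 slope 0.0299 y 0.1710..0.2415 x@mean 0.5640 res 0.0002
rr 147 slope 0.0278 y 0.1675..0.2380 x@mean 0.6924 res 0.0002
0.0 carton c 0.6229 w 0.0954 lane c 0.6223 w 0.1290
0.05 carton c 0.6240 w 0.0954 lane c 0.6237 w 0.1289
0.1 carton c 0.6252 w 0.0955 lane c 0.6251 w 0.1288
```

View pics/w9.png

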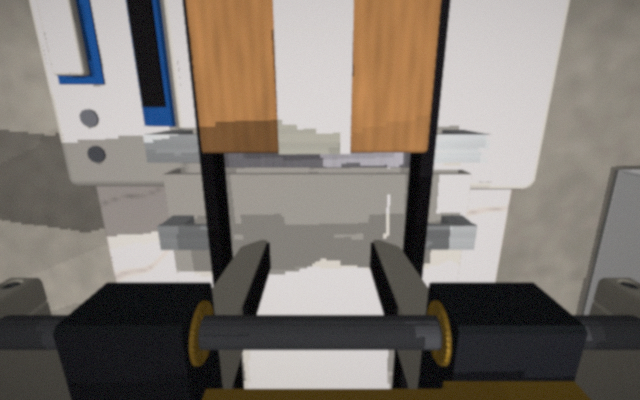

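View pics/s9z.png

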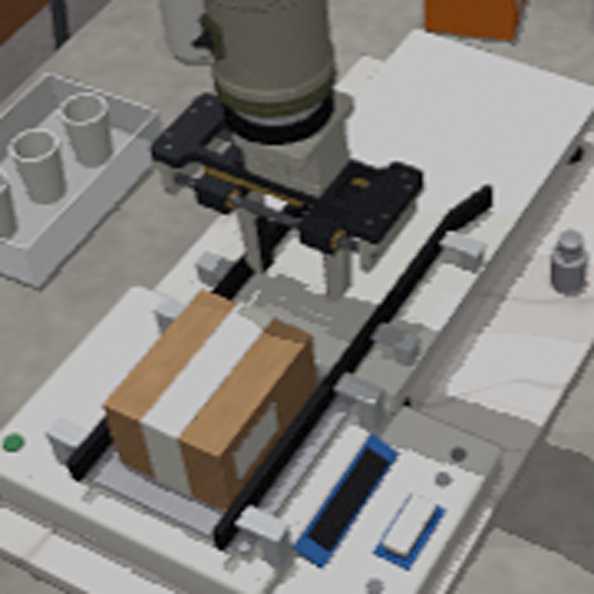

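View pics/c9z.png

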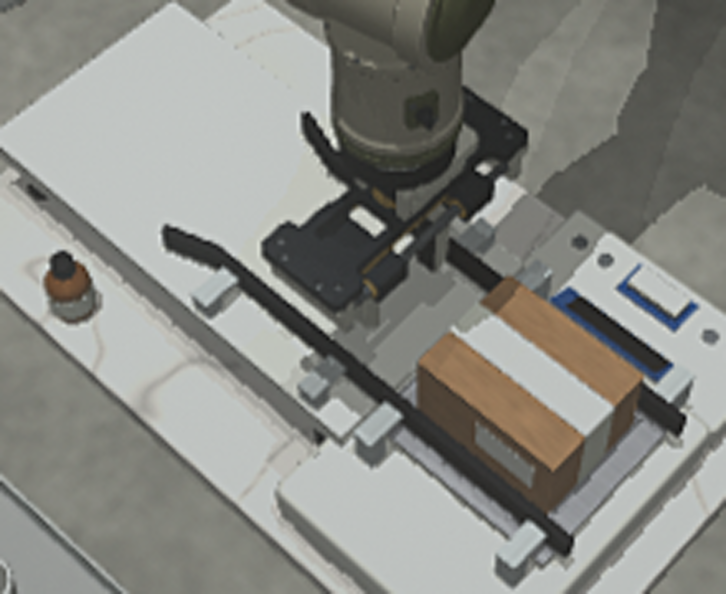

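Emit:
step_arm(offset=[[0,-0.01,0.035],[0,-0.01,0.075],[0,0,0.11],[-0.01,0.01,0.13],[-0.03,0.025,0.13],[-0.05,0.04,0.13],[-0.07,0.055,0.13],[-0.09,0.07,0.13],[-0.11,0.085,0.13],[-0.13,0.1,0.13],[-0.145,0.115,0.13],[-0.155,0.123,0.13]], delta_rot=[[0,0,0],[0,0,0.1],[0,0,0.22],[0,0,0.34],[0,0,0.46],[0,0,0.58],[0,0,0.7],[0,0,0.82],[0,0,0.94],[0,0,1.06],[0,0,1.18],[0,0,1.3]], claw=[0.6,0.6,0.6,0.3,0,0,0,0,0,0,0,0])

```text
time: 12.4
position: [0.4689, 0.2406, 0.2559]
tcp_rot: [-2.515, -1.881, -0.001]
contact_force: [-0.7, 0.5, 1.0]
opening: 0.016
```

Emit:
step_arm(offset=[[0,0,-0.02],[0,0,-0.05],[0,0,-0.08],[0,0,-0.1],[0,0,-0.12],[0,0,-0.13],[0,0,-0.13],[0,0,-0.13]], delta_rot=[[0,0,0.12],[0,0,0.24],[0,0,0.27],[0,0,0.27],[0,0,0.27],[0,0,0.27],[0,0,0.27],[0,0,0.27]], claw=[0,0,0,0,0,0,0,0])

```text
time: 13.07
position: [0.4708, 0.2385, 0.1257]
tcp_rot: [-2.249, -2.193, 0.001]
contact_force: [-0.1, 0.2, 0.0]
opening: 0.008
```

Run:
```python
from h import *
o,a=shot('wrist','w10');print(o['position'],o['tcp_rot'],o['contact_force'],o['time'],o['opening'])
o,a=shot('side','s10');o,b=shot('scene','c10')
cv2.imwrite('pics/s10z.png',cv2.resize(a[130:330,170:390],None,fx=3,fy=3,interpolation=cv2.INTER_CUBIC))
cv2.imwrite('pics/c10z.png',cv2.resize(b[150:330,260:480],None,fx=3.3,fy=3.3,interpolation=cv2.INTER_CUBIC))
```

```text
[0.47084211 0.23852791 0.12571792] [-2.24881334e+00 -2.19337937e+00  7.79569698e-04] [-0.05802337  0.19413534  0.00551877] 13.0667 0.008221495870495853
```

View pics/w10.png

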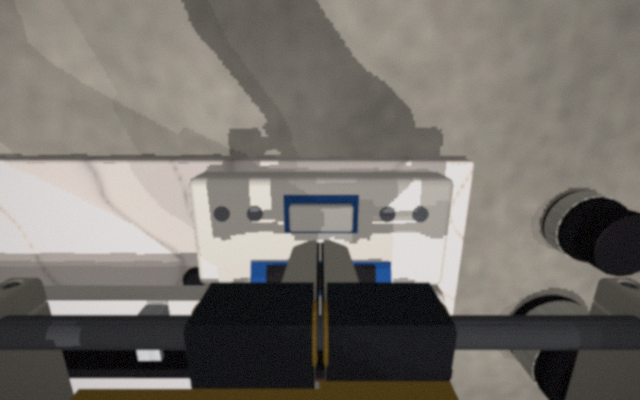

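View pics/s10z.png

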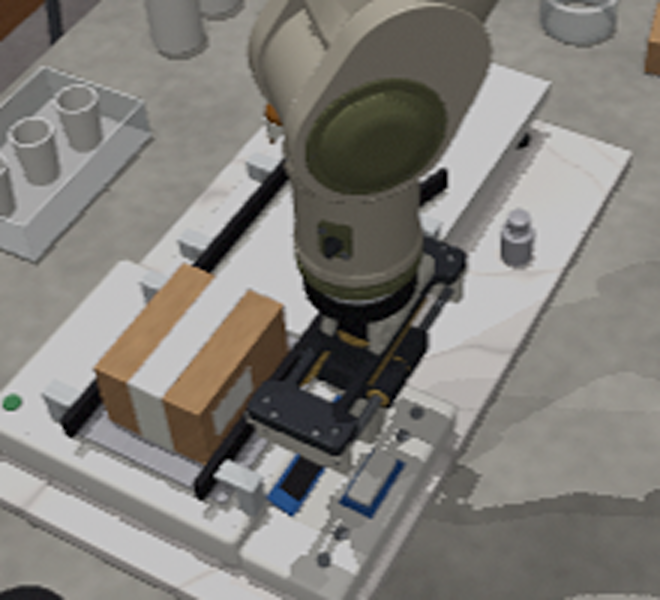

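View pics/c10z.png

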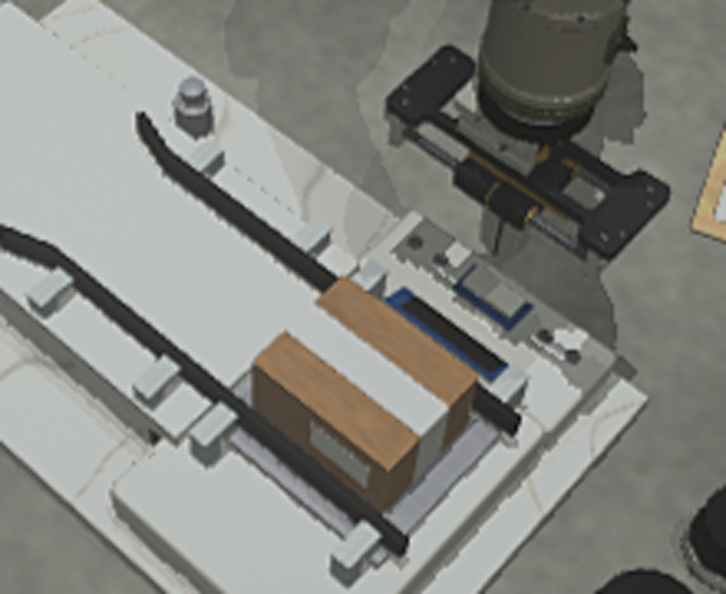

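Run:
```python
from h import *
C=cam('wrist',get_obs())
k=ray(C,[(289,205),(354,205),(354,233),(289,233)],.071);print(k,k.mean(0))
```

```text
[[0.46105066 0.2156444  0.071     ]
 [0.46225104 0.26207817 0.071     ]
 [0.48381208 0.26219062 0.071     ]
 [0.48257323 0.21450229 0.071     ]] [0.47242175 0.23860387 0.071     ]
```

Emit:
step_arm(offset=[[0.001,0,-0.02],[0.0015,0,-0.035],[0.0015,0,-0.045],[0.0015,0,-0.05],[0.0015,0,-0.053],[0.0015,0,-0.053]], delta_rot=[[0,0,0],[0,0,0],[0,0,0],[0,0,0],[0,0,0],[0,0,0]], claw=[0,0,0,0,0,0])

```text
time: 13.72
position: [0.4725, 0.238, 0.0726]
tcp_rot: [2.25, 2.193, -0.0]
contact_force: [0.2, 0.4, 0.1]
opening: 0.005
```

Emit:
step_arm(offset=[[0,0,-0.001],[0,0,-0.002],[0,0,-0.003],[0,0,-0.004],[0,0,-0.005],[0,0,-0.005],[0,0,-0.005]], delta_rot=[[0,0,0],[0,0,0],[0,0,0],[0,0,0],[0,0,0],[0,0,0],[0,0,0]], claw=[0,0,0,0,0,0,0])

```text
time: 14.3
position: [0.4728, 0.2382, 0.0678]
tcp_rot: [2.25, 2.192, 0.001]
contact_force: [0.7, -0.2, 2.9]
opening: 0.004
```

Force is 2.9 N; it needs 4.2 N for fully down. Go on slowly.

Emit:
step_arm(offset=[[0,0,-0.001],[0,0,-0.0015],[0,0,-0.002],[0,0,-0.002],[0,0,-0.002]], delta_rot=[[0,0,0],[0,0,0],[0,0,0],[0,0,0],[0,0,0]], claw=[0,0,0,0,0])

```text
time: 14.72
position: [0.4729, 0.2382, 0.067]
tcp_rot: [2.249, 2.192, 0.002]
contact_force: [-2.2, -1.6, 23.1]
opening: 0.004
```

Emit:
step_arm(offset=[[0,0,0.003],[0,0,0.01],[0,0,0.03],[0,0,0.06],[-0.01,0,0.09],[-0.02,0,0.12],[-0.02,0,0.15],[-0.02,0,0.15],[-0.02,0,0.15]], delta_rot=[[0,0,0],[0,0,0],[0,0,0],[0,0,0],[0,0,0],[0,0,0],[0,0,0],[0,0,0],[0,0,0]], claw=[0,0,0,0,0,0,0,0,0])

```text
time: 15.47
position: [0.4529, 0.2381, 0.2172]
tcp_rot: [2.249, 2.192, 0.005]
contact_force: [-0.2, 0.2, -0.2]
opening: 0.006
```

Run:
```python
from h import *
print(get_obs()['contact_force'],get_obs()['position'])
o,a=shot('side','s11');o,b=shot('scene','c11')
o,w=shot('wrist','w11')
z=lambda i:cv2.resize(i,None,fx=2.2,fy=2.2,interpolation=cv2.INTER_CUBIC)
cv2.imwrite('pics/f11.png',np.hstack([z(a[130:310,170:350]),z(b[150:330,260:440])]))
```

```text
[-0.19902868  0.22779382 -0.22123957] [0.45293746 0.2381228  0.21717609]
```

View pics/f11.png

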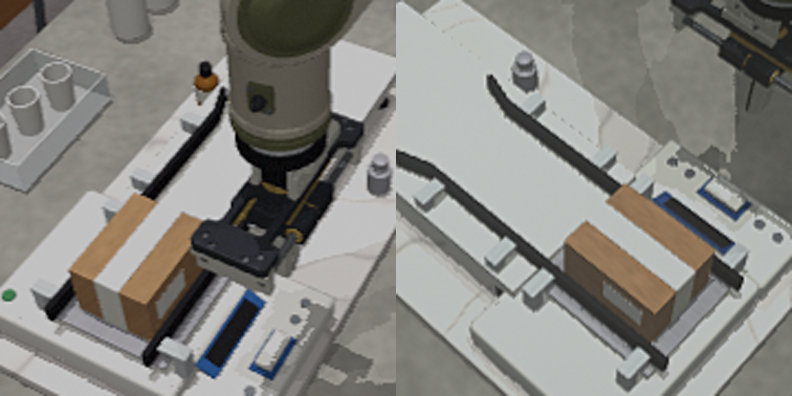

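View pics/w11.png

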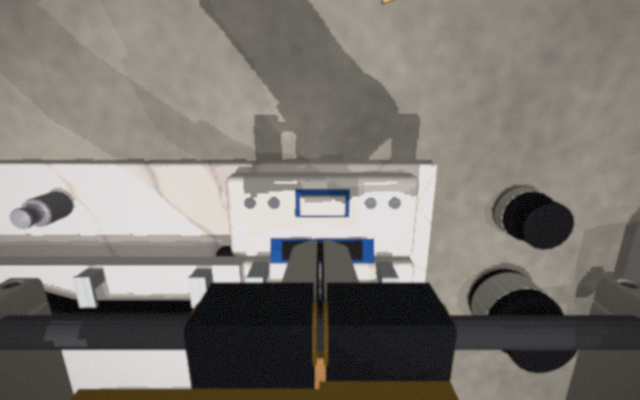

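The carton stands on the pan with a strip of pan clear at both ends. The key is up, and the robot is clear of everything.

```bash
python3 -c "
from workcell import *
print(hand_in())"
```

```text
the job is handed in; nothing more can be done
None
```

The carton is on the pan, the weight key has been pressed and has sprung back, and I have handed the job in. It took about 15.5 s of the 72 s.

- **Pushing:** I first pushed the carton sideways about 13 mm with two fingertips to centre and straighten it. Then I pushed it from behind in stages, down the lane and onto the pan, and backed off.
- **Carton position:** The last wrist picture after the push put it within about 1 mm of the lane's centre line, 0.005 rad askew. Along the lane it was also within about 1 mm of the pan's centre, and a strip of pan showed at both ends. I saw no contact with the rails in any picture.
- **Key:** I pressed it to a height of 67 mm, where it stopped at 23 N. That is its full 4 mm of travel. After release it looked fully up, and the arm was clear with a force reading of about 0 N.
- **Disagreements:** Early on, the side camera placed the station about 5 mm off from the other two views. I relied on wrist pictures showing the carton and rails together instead. My readings of the lane's direction also varied, from 0.013 to 0.03 rad, before settling at about 0.028.
- **Not checked:** I did not measure the other objects for movement. Those visible in the last pictures look undisturbed; the tape roll and small carton were out of frame.

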